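# Lift the bleached pumice stone out of the soap dish with tongs

### The job

The little pumice stone in the soap dish is still wet with bleach, so the gripper itself must never touch it. Take the wooden comb off the dish and lay it flat on the cement, then pick up the steel tongs, close their jaws on the stone and lift it out, and finish while still holding it steady in the tongs with the stone at least 10 cm above the cement. Leave the other things on the ledge where they are.

Things in the scene. Friction and masses are not known exactly. Their poses are not given: they have to be found in the camera images.
- dish: white ceramic soap dish cemented to the ledge (cannot move), 100 mm along its x, 136 mm along its y. Origin: centre of its underside, on the cement. Its floor is 8 mm above the cement; low rims 12 mm high along its two x sides (-x side faces the robot); along its two y ends stand walls 10 mm thick, 44 mm high, 116 mm apart inside, so it is open above the low rims.
- stone: small grey pumice block with rounded edges, 36 mm along its x, 28 mm along its y, 30 mm high, 30 to 55 g, standing loose on the dish floor (top 38 mm above the cement), its x roughly along the dish's x, under the comb. Origin: centre of its underside.
- comb: wooden comb 170 mm along its x, 34 mm along its y, 8 mm thick, 40 g, loose, lying flat across the tops of the dish's two end walls (underside 44 mm above the cement). Origin: centre of its underside. It can be gripped across its 34 mm width, at the middle.
- comb_mid (a point): the middle of the comb, 4 mm above its underside.
- tongs: sprung steel tongs, 100 g, lying flat on the cement: two arms joined by a bend at the rear, opening and closing in the level plane. 208 mm long, 18 mm high. Origin: on the underside, midway between the arms at the place to grip (balance point within 10 mm); x points to the jaws, z up; the bend lies 104 mm behind the origin (-x), the jaws' middle 88 mm ahead.
- tongs_grip (a point): point midway between the arms at the grip place, 9 mm above the tongs' underside. Flat plates 44 mm long and 18 mm high stand on the arms' outer faces here: about 56 mm over both when relaxed (60 mm at their front corners). The spring pushes each plate outwards with about 4 N relaxed, 6.5 N at 35 mm.
- tongs_jaws (a point): point midway between the jaws, 88 mm ahead of the grip place, 9 mm above the tongs' underside. Jaws: flat, 32 mm long, 18 mm high. Relaxed they are 68 mm apart inside, 80 mm over all; squeezed to 46 mm over the grip plates about 50 mm apart; at 35 mm 28 mm apart; at 27 mm about 12 mm apart (stop).
- tongs_left: the tongs' arm on their +y side, with its grip plate and jaw; origin at its hinge at the rear bend, x along the arm. Both arms swing alike.
- tongs_right: the tongs' arm on their -y side, with its grip plate and jaw; origin at its hinge at the rear bend, x along the arm.
- jar: bystander: small glass jar with a steel cap, 52 mm across, 65 mm high, loose; origin at the centre of its underside. Tongs and jar lie on opposite sides of the dish, either way round.
- nailbrush: bystander: wooden nail brush 90 x 42 x 26 mm, loose; origin at the centre of its underside.
- soap: bystander: white bar of soap 75 x 48 x 24 mm, loose; origin at the centre of its underside.
- oil_bottle: bystander: clear plastic oil bottle 56 mm across, 150 mm high, loose, standing; origin at the centre of its underside.
- tumbler: bystander: steel tumbler 72 mm across, 85 mm high, loose, standing; origin at the centre of its underside.

How it is judged:
By the outcome, as a careful person would: the job done as asked, in the order asked, and still so for the second after the job is handed in, while the arm keeps its last pose, push and grip.
It also fails if it takes over 54 s, if anything falls off the work surface, if the arm or the gripper's body presses on something with over 40 N, if the wrist force passes 120 N, or if a joint passes its speed limit or range.

### The arm

A 6-joint arm with a two-finger parallel gripper is mounted at the origin on the work surface. World frame = base frame: x ahead of the robot, y to its left, z up, the work surface at z = 0. Lengths are in mm, angles in rad, forces in N, time in s.
With the tool pointing down it reaches from about 275 to 750 mm from the base axis. Payload 10.2 kg.
Tool frame: the origin (TCP) lies on the front face of the gripper's body, between the roots of the fingers; the fingertips stand 73 mm ahead of it and the grasp point (between the pads) lies 54 mm ahead of it; z points along the fingers, y is the line along which they close (so a half turn about z gives the same grasp; the last joint's range is limited). The gripper opens to 85 mm and grips with 20 to 120 N. Pads are 22 mm wide; open, the fingers measure 114 mm over their backs; the gripper's body (76 mm by 85 mm) begins 54 mm behind the grasp point. The pads swing forward as they close: fully open they stand 13 mm farther back than shut.
Start: joints at [-1.461, 0.313, 1.498, -0, 1.331, -0.223], TCP at [171.5, -496.205, 303.894] pointing down, gripper open.
Joint ranges: [-2.94, 2.94], [-0.97, 2.17], [0.19, 2.56], [-1.23, 4.37], [0.02, 3.11], [-2.88, 2.88]. Speed limits (rad/s): [2.39, 2.39, 3.01, 3.14, 3.14, 3.14].

### API

Orientations are given as a unit quaternion [w, x, y, z].
In Python, from rig import * gives the robot as it stands.
- The arm moves only by the tool step_arm, never from a script. Its argument "plan" is a list of rows, each an object with "offset": the shift along the tool's x, y, z in cm, a list of three; "rot": the turn, a rotation vector about the tool's x, y, z in degrees, a list of three; "gripper": the finger opening in cm, from 0 to 8.54. In form: [{"offset": [x, y, z], "rot": [wx, wy, wz], "gripper": gripper}, ...]. A call has 1 to 12 rows; each row is the pose to reach, as a shift and turn from the pose commanded when the call began, along the tool's axes at that moment; what a row does not reach only later rows make up. A row lasts 1/10 s, in which the tool goes at most 50 mm and 8.59 degrees, less where a joint would pass 70% of its speed; a pose out of reach is approached as far as the arm can. A call with a gripper value outside its range is refused whole. The fingers move at their own pace and stop on an object; "squeeze" is the grip in N (left out, the last holds). Time passes only in rows, so rows that repeat a pose let the fingers close. It gives the time, the measured TCP pose, the force, the opening and the grip force at its end, in the units of the state.
- sense(): the state, without advancing time (a new reading comes with each control period).
- capture(name): name is "scene" or "top" or "wrist"; returns a dict with "color" (420x560x3 uint8, red, green, blue), "depth" (420x560 float32, mm along the optical axis (not along the pixel's ray), 0 where there is no reading), "vertical_fov" (degrees; the focal length in pixels is half the picture's height over the tangent of half this angle, whatever the lens; pixels are square), "cx", "cy" (the principal point, pixels), "rvec" (rotation vector, rad) and "tvec" (3), from world to camera coordinates, as OpenCV has them; the wrist camera has in their place "mount" (4x4, takes a point from camera to tool coordinates, whose origin is the TCP and whose axes are the flange's). Camera axes: x right, y down, z forward; pixel columns grow to the right and rows downward; lengths in mm; the calibration is good to about 2 mm. The wrist camera is an equidistant fisheye: a pixel r from the principal point sees the ray r / f radians off the axis. A picture is of the moment at which its call begins: read the wrist's pose just before it.
- finish_job(): hands the job in; it is judged then, once.
The state is a dict: "time_s": time; "joints": joint angles; "dq": joint speeds; "tau": joint torques, N m; "eef_pos": TCP position; "ee_rot": TCP orientation; "force": force on the tool from outside, world axes, zero at the start; "wrist_torque": the same for the moment, N m; "grip_width": opening from 0.0 (shut) to 1.0 (fully open); "grip_force": force on a finger pad.
Only numpy, scipy, OpenCV 4.12 (cv2) and the standard library are available. Lean on these libraries where they do the work, as an engineer would, in place of code of your own. Each camera call takes 0.05 s, during which the arm holds its last target. There are 200 camera calls.

## Working session

There is one attempt and no reset: what is moved stays moved. The work goes in short steps, Python scripts to look and compute and a tool call to move; the robot and the scene stay as the last step left them, time stands still between calls to the robot, and variables do not carry over. Pictures are saved under pics/ and viewed, at most 12 in all, crops included, and the job is handed in when it is done.

Besides the shell and the picture viewer there is one more tool, called as a command line: name --argument value ..., lists and objects as JSON in quotes. step_arm: Moves the arm, as the interface text tells. Its arguments: {"type":"object","properties":{"plan":{"type":"array"},"squeeze":{"type":"number"}},"required":["plan"]}

```bash
mkdir -p pics; ls; python3 - <<'E'
from rig import *
import cv2,numpy as np
s=sense();print({k:np.round(v,3).tolist() for k,v in s.items()})
for n in("top","scene"):
    c=capture(n);np.savez(f"pics/{n}0.npz",**c)
    cv2.imwrite(f"pics/{n}0.png",c["color"][:,:,::-1])
    R=cv2.Rodrigues(np.array(c["rvec"],float))[0];print(n,c["vertical_fov"],c["cx"],c["cy"],-R.T@np.array(c["tvec"]).ravel(),R.round(2).tolist())
E
```

```text
pics
{'time_s': 0.0, 'joints': [-1.461, 0.313, 1.498, 0.0, 1.331, -0.223], 'dq': [-0.0, -0.001, 0.0, -0.002, 0.001, -0.001], 'tau': [0.0, -41.227, -25.974, -0.0, 0.004, -0.0], 'eef_pos': [171.497, -496.019, 303.322], 'ee_rot': [-0.001, 0.986, 0.166, 0.0], 'force': [0.801, -0.519, -0.146], 'wrist_torque': [-0.024, -0.003, -0.022], 'grip_force': 0.0, 'grip_width': 1.0}
top 57.82293994473393 281.9840244223632 207.90648400364225 [ 371.3563256    86.14450166 1076.91540151] [[0.01, -1.0, 0.01], [-0.98, -0.01, -0.19], [0.19, -0.01, -0.98]]
scene 46.47105349773683 280.5268404689972 204.63250653996093 [1080.51861193 -251.78303354  908.93023164] [[0.57, 0.82, -0.01], [0.66, -0.47, -0.59], [-0.49, 0.33, -0.81]]
```

View pics/top0.png

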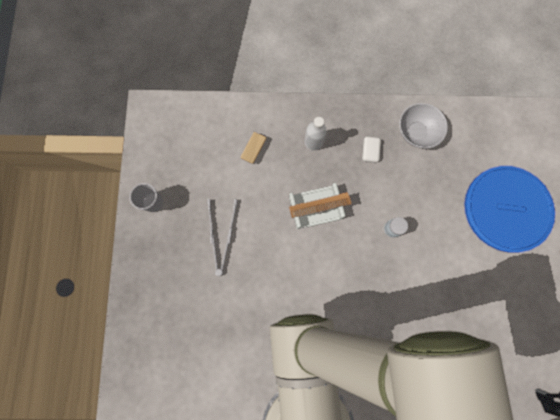

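View pics/scene0.png

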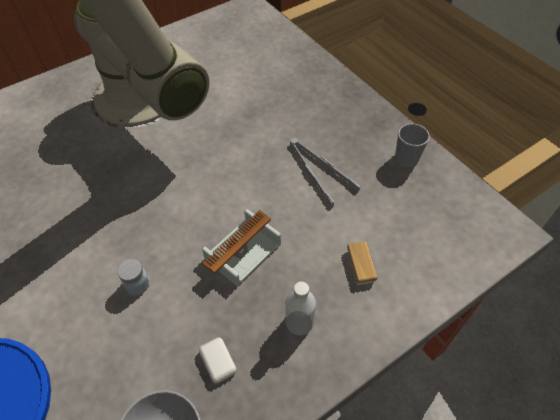

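The top view shows the comb at about (320,205) on the dish, the tongs with their bend at (219,272) and jaws near (212/236,201), and the jar at (397,227). The free space around (400,285) suits the comb.

```bash
cat > h.py <<'E'
import cv2,numpy as np
from scipy.spatial.transform import Rotation as Ro
def rays(c,px,pose=None):
    px=np.atleast_2d(np.float64(px));f=210/np.tan(np.radians(float(c["vertical_fov"]))/2)
    d=(px-[float(c["cx"]),float(c["cy"])])/f
    if pose is None:
        R=cv2.Rodrigues(np.float64(c["rvec"]))[0];o=-R.T@np.float64(c["tvec"]).ravel()
        return o,np.c_[d,np.ones(len(d))]@R
    th=np.linalg.norm(d,axis=1,keepdims=True)+1e-12
    v=np.c_[d/th*np.sin(th),np.cos(th)]
    p,q=pose;Rt=Ro.from_quat(np.roll(q,-1)).as_matrix();M=np.float64(c["mount"])
    return Rt@M[:3,3]+p,v@(Rt@M[:3,:3]).T
def onplane(c,px,z,pose=None):
    o,d=rays(c,px,pose);return o+d*((z-o[2])/d[:,2])[:,None]
def blobs(mask,mina=30):
    n,l,s,ce=cv2.connectedComponentsWithStats(mask.astype(np.uint8));
    return [(s[i],ce[i],l==i) for i in range(1,n) if s[i][4]>=mina]
E
python3 - <<'E'
from h import *
for n in("top","scene"):
    c=dict(np.load(f"pics/{n}0.npz"));hsv=cv2.cvtColor(c["color"],cv2.COLOR_RGB2HSV)
    m=(hsv[...,0]<14)&(hsv[...,1]>120)&(hsv[...,2]>50)
    m[:,:150]=0 if n=="top" else m[:,:150]
    for s,ce,b in blobs(m,100):
        pts=np.argwhere(b)[:,::-1];w=onplane(c,pts,52)[:,:2].astype(np.float32)
        print(n,s[:4],cv2.minAreaRect(w))
c=dict(np.load("pics/top0.npz"))
for nm,p,z in[("bend",(219,272),18),("jawL",(211,201),18),("jawR",(236,201),18),("jar",(398,226),65),("dishNE",(336,186),44),("place",(405,285),0),("tumbler",(144,190),85)]:
    print(nm,onplane(c,p,z).round(0))
E
```

```text
scene [ 0  0 92 89] ((-351.95745849609375, -116.18850708007812), (243.982177734375, 437.8521423339844), 73.96631622314453)
scene [143   0  86  27] ((-199.18121337890625, 261.95355224609375), (266.1598815917969, 136.3871612548828), 54.26935958862305)
scene [281   0  28  12] ((-32.185890197753906, 561.351318359375), (83.825927734375, 59.24928283691406), 55.23430252075195)
scene [220 211  50  53] ((583.9188842773438, -15.466064453125), (34.34661102294922, 141.6542510986328), 14.84780502319336)
scene [423 301  58  59] ((979.3067626953125, 197.45614624023438), (29.182077407836914, 154.06906127929688), 0.001480100560002029)
bend [[400. 245.  18.]]
jawL [[599. 277.  18.]]
jawR [[600. 206.  18.]]
jar [[ 527. -238.   65.]]
dishNE [[642. -76.  44.]]
place [[ 371. -271.    0.]]
tumbler [[612. 445.  85.]]
```

```bash
cat >> h.py <<'E'
def move(s,pos,yyaw):
    """offset cm (tool axes) and rotvec deg to put the TCP at pos, tool down, tool y at world yaw yyaw (deg)"""
    R0=Ro.from_quat(np.roll(s["ee_rot"],-1));a=np.radians(yyaw);y=np.array([np.cos(a),np.sin(a),0]);z=np.array([0,0,-1.])
    R1=Ro.from_matrix(np.c_[np.cross(y,z),y,z])
    print("offset",(R0.inv().apply(np.array(pos)-s["eef_pos"])/10).round(2),"rot",(R0.inv()*R1).as_rotvec(degrees=True).round(1))
E
python3 - <<'E'
from h import *
from rig import *
move(sense(),[540,-17,300],13)
E
```

```text
offset [ 50.48 -33.23   0.39] rot [ -0.   -0.1 -83.9]
```

step_arm --plan '[{"offset": [50.5,-33.2,0.4],"rot": [0,0,-84],"gripper": 8.5},{"offset": [50.5,-33.2,0.4],"rot": [0,0,-84],"gripper": 8.5},{"offset": [50.5,-33.2,0.4],"rot": [0,0,-84],"gripper": 8.5},{"offset": [50.5,-33.2,0.4],"rot": [0,0,-84],"gripper": 8.5},{"offset": [50.5,-33.2,0.4],"rot": [0,0,-84],"gripper": 8.5},{"offset": [50.5,-33.2,0.4],"rot": [0,0,-84],"gripper": 8.5},{"offset": [50.5,-33.2,0.4],"rot": [0,0,-84],"gripper": 8.5},{"offset": [50.5,-33.2,0.4],"rot": [0,0,-84],"gripper": 8.5},{"offset": [50.5,-33.2,0.4],"rot": [0,0,-84],"gripper": 8.5},{"offset": [50.5,-33.2,0.4],"rot": [0,0,-84],"gripper": 8.5},{"offset": [50.5,-33.2,0.4],"rot": [0,0,-84],"gripper": 8.5},{"offset": [50.5,-33.2,0.4],"rot": [0,0,-84],"gripper": 8.5}]'

```text
time_s: 1.3
eef_pos: [538.5, -18.9, 299.7]
ee_rot: [-0.0, 0.622, 0.783, -0.0]
force: [0.1, -0.9, -0.3]
grip_width: 0.994
grip_force: 0.0
```

step_arm --plan '[{"offset": [0,0,0],"rot": [0,0,0],"gripper": 8.5}]'

```text
time_s: 1.4
eef_pos: [539.4, -16.7, 299.0]
ee_rot: [-0.001, 0.62, 0.785, 0.0]
force: [-0.1, -0.7, -0.3]
grip_width: 0.994
grip_force: 0.0
```

```bash
cat >> h.py <<'E'
def wshot(name):
    from rig import sense,capture
    s=sense();c=capture("wrist");cv2.imwrite(f"pics/{name}.png",c["color"][:,:,::-1])
    np.savez(f"pics/{name}.npz",p=s["eef_pos"],q=s["ee_rot"],**c)
    return s,c,(np.array(s["eef_pos"]),np.array(s["ee_rot"]))
E
python3 - <<'E'
from h import *
s,c,po=wshot("w1");print(c["vertical_fov"],c["mount"])
hsv=cv2.cvtColor(c["color"],cv2.COLOR_RGB2HSV)
m=(hsv[...,0]<14)&(hsv[...,1]>120)&(hsv[...,2]>50)
for st,ce,b in blobs(m,300):
    w=onplane(c,np.argwhere(b)[:,::-1],52,po)[:,:2].astype(np.float32);print(st,cv2.minAreaRect(w))
E
```

```text
65.70646984690485 [[-1.17632049e-03 -9.53256957e-01 -3.02158552e-01  7.73636811e+01]
 [ 9.99998467e-01 -7.29400140e-04 -1.59192229e-03  2.95420969e-01]
 [ 1.29711651e-03 -3.02159961e-01  9.53256353e-01 -6.84707004e+01]
 [ 0.00000000e+00  0.00000000e+00  0.00000000e+00  1.00000000e+00]]
```

View pics/w1.png

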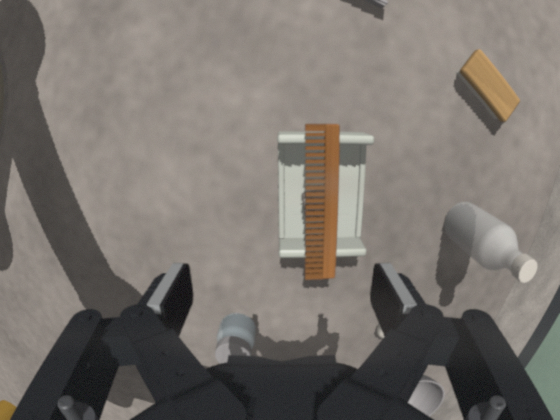

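The wrist picture shows the comb from (322,125) to (320,278), lying along the dish at about cols 278-372. The stone is hidden under it.

```bash
python3 - <<'E'
from h import *
from rig import sense
c=dict(np.load("pics/w1.npz"));po=(c["p"],c["q"]);hsv=cv2.cvtColor(c["color"],cv2.COLOR_RGB2HSV)
print(hsv[200,330],hsv[200,310])
m=((hsv[...,0]<17)&(hsv[...,1]>110)).astype(np.uint8);m[:,:290]=0;m[:,355:]=0;m[290:]=0
m=cv2.morphologyEx(m,cv2.MORPH_CLOSE,np.ones((7,7)))
for st,ce,b in blobs(m,100):
    w=onplane(c,np.argwhere(b)[:,::-1],52,po)[:,:2].astype(np.float32);r=cv2.minAreaRect(w);print(st,r)
# dish end walls outer corners, tops z=44
print(onplane(c,[(279,138),(373,139),(279,248),(366,252)],44,po).round(0))
E
```

```text
[ 14 141 146] [ 14 139 136]
[ 305  124   34  156 4835] ((584.1409301757812, -29.436119079589844), (33.260353088378906, 168.16287231445312), 14.807488441467285)
[[526.  28.  44.]
 [619.  51.  44.]
 [553. -88.  44.]
 [650. -71.  44.]]
```

```bash
python3 - <<'E'
from h import *
from rig import sense
move(sense(),[584,-29.5,115],14.8)
E
```

```text
offset [-2.11  4.22 18.4 ] rot [-0.1 -0.  -1.5]
```

step_arm --plan '[{"offset": [-2.1,4.2,2],"rot": [0,0,-1.5],"gripper": 6.0},{"offset": [-2.1,4.2,6],"rot": [0,0,-1.5],"gripper": 6.0},{"offset": [-2.1,4.2,10],"rot": [0,0,-1.5],"gripper": 6.0},{"offset": [-2.1,4.2,14],"rot": [0,0,-1.5],"gripper": 6.0},{"offset": [-2.1,4.2,17],"rot": [0,0,-1.5],"gripper": 6.0},{"offset": [-2.1,4.2,18.3],"rot": [0,0,-1.5],"gripper": 6.0},{"offset": [-2.1,4.2,18.3],"rot": [0,0,-1.5],"gripper": 6.0}]' --squeeze 25

```text
time_s: 2.15
eef_pos: [582.6, -32.6, 115.9]
ee_rot: [-0.001, 0.612, 0.791, -0.001]
force: [1.0, -0.9, 0.5]
grip_width: 0.698
grip_force: 0.0
```

```bash
python3 - <<'E'
from h import *
wshot("w2")
E
```

```text
(no output)
```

View pics/w2.png

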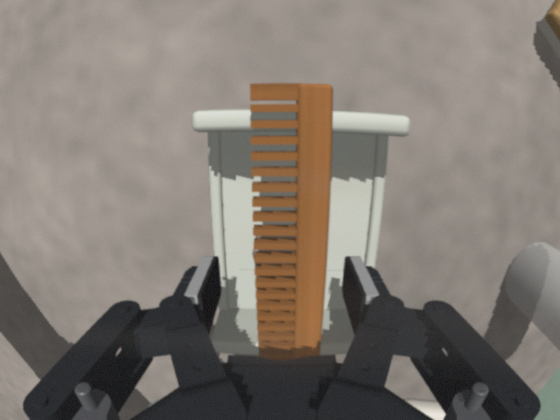

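The comb (cols 250-332) sits between the finger tips (220 and 345), so I can close.

step_arm --plan '[{"offset": [0,0,0],"rot": [0,0,0],"gripper": 2.8},{"offset": [0,0,0],"rot": [0,0,0],"gripper": 2.8},{"offset": [0,0,0],"rot": [0,0,0],"gripper": 2.8},{"offset": [0,0,0],"rot": [0,0,0],"gripper": 2.8},{"offset": [0,0,0],"rot": [0,0,0],"gripper": 2.8}]' --squeeze 25

```text
time_s: 2.7
eef_pos: [584.0, -32.1, 118.8]
ee_rot: [0.001, 0.612, 0.791, 0.0]
force: [-1.0, -0.8, 5.6]
grip_width: 0.386
grip_force: 24.9
```

step_arm --plan '[{"offset": [0,0,-1],"rot": [0,0,0],"gripper": 2.8},{"offset": [0,0,-3],"rot": [0,0,0],"gripper": 2.8},{"offset": [0,0,-6],"rot": [0,0,0],"gripper": 2.8},{"offset": [0,0,-8],"rot": [0,0,0],"gripper": 2.8},{"offset": [0,0,-8],"rot": [0,0,0],"gripper": 2.8}]'

```text
time_s: 3.2
eef_pos: [584.3, -32.0, 200.6]
ee_rot: [0.003, 0.612, 0.791, 0.001]
force: [0.4, 0.3, -0.7]
grip_width: 0.389
grip_force: 25.2
```

```bash
python3 - <<'E'
from h import *
from rig import *
c=capture("top");np.savez("pics/top1.npz",**c);cv2.imwrite("pics/top1.png",cv2.resize(c["color"][130:290,190:430,::-1],None,fx=3,fy=3))
s=sense();print(s["grip_width"],s["force"],s["eef_pos"]);move(s,[390,-250,200],-10)
E
```

```text
0.3869309986003426 [ 0.1419627   0.13488684 -1.25354392] [583.64528896 -31.8746116  198.47454008]
offset [-16.24 -24.23  -0.2 ] rot [ 0.2  0.  24.6]
```

step_arm --plan '[{"offset": [-16.2,-24.2,0],"rot": [0,0,24.6],"gripper": 2.8},{"offset": [-16.2,-24.2,0],"rot": [0,0,24.6],"gripper": 2.8},{"offset": [-16.2,-24.2,0],"rot": [0,0,24.6],"gripper": 2.8},{"offset": [-16.2,-24.2,0],"rot": [0,0,24.6],"gripper": 2.8},{"offset": [-16.2,-24.2,0],"rot": [0,0,24.6],"gripper": 2.8},{"offset": [-16.2,-24.2,0],"rot": [0,0,24.6],"gripper": 2.8},{"offset": [-16.2,-24.2,4],"rot": [0,0,24.6],"gripper": 2.8},{"offset": [-16.2,-24.2,8],"rot": [0,0,24.6],"gripper": 2.8},{"offset": [-16.2,-24.2,11],"rot": [0,0,24.6],"gripper": 2.8},{"offset": [-16.2,-24.2,11.6],"rot": [0,0,24.6],"gripper": 2.8},{"offset": [-16.2,-24.2,11.6],"rot": [0,0,24.6],"gripper": 2.8}]'

```text
time_s: 4.35
eef_pos: [389.6, -249.2, 80.4]
ee_rot: [-0.001, 0.766, 0.643, -0.0]
force: [0.4, -0.0, 0.5]
grip_width: 0.385
grip_force: 25.3
```

step_arm --plan '[{"offset": [0,0,0.2],"rot": [0,0,0],"gripper": 2.8},{"offset": [0,0,0.5],"rot": [0,0,0],"gripper": 2.8},{"offset": [0,0,0.5],"rot": [0,0,0],"gripper": 2.8}]'

```text
time_s: 4.65
eef_pos: [390.1, -249.6, 76.5]
ee_rot: [0.001, 0.766, 0.643, 0.0]
force: [-0.9, -0.3, -0.8]
grip_width: 0.387
grip_force: 25.3
```

step_arm --plan '[{"offset": [0,0,0.2],"rot": [0,0,0],"gripper": 2.8},{"offset": [0,0,0.2],"rot": [0,0,0],"gripper": 2.8}]'

```text
time_s: 4.85
eef_pos: [390.1, -249.7, 74.8]
ee_rot: [0.001, 0.766, 0.643, 0.0]
force: [-1.9, 2.1, 8.9]
grip_width: 0.382
grip_force: 26.2
```

step_arm --plan '[{"offset": [0,0,0],"rot": [0,0,0],"gripper": 6.0},{"offset": [0,0,0],"rot": [0,0,0],"gripper": 6.0},{"offset": [0,0,0],"rot": [0,0,0],"gripper": 6.0},{"offset": [0,0,-4],"rot": [0,0,0],"gripper": 6.0},{"offset": [0,0,-8],"rot": [0,0,0],"gripper": 8.0},{"offset": [0,0,-12],"rot": [0,0,0],"gripper": 8.0},{"offset": [0,0,-12],"rot": [0,0,0],"gripper": 8.0}]'

```text
time_s: 5.55
eef_pos: [391.1, -250.7, 198.3]
ee_rot: [0.004, 0.766, 0.643, 0.0]
force: [0.3, -0.2, -0.6]
grip_width: 0.938
grip_force: 0.0
```

```bash
python3 - <<'E'
from h import *
from rig import *
s=sense();print(s["joints"]);move(s,[470,243,300],-90)
c=capture("scene");np.savez("pics/scene1.npz",**c);cv2.imwrite("pics/scene1.png",cv2.resize(c["color"][100:320,20:380,::-1],None,fx=2.2,fy=2.2))
E
```

```text
[-8.23122199e-01  2.97714020e-01  1.81944749e+00  4.18713128e-05
  1.01544330e+00 -6.48246376e-01]
offset [ 49.94  -0.75 -10.44] rot [ 0.6 -0.  80. ]
```

View pics/scene1.png

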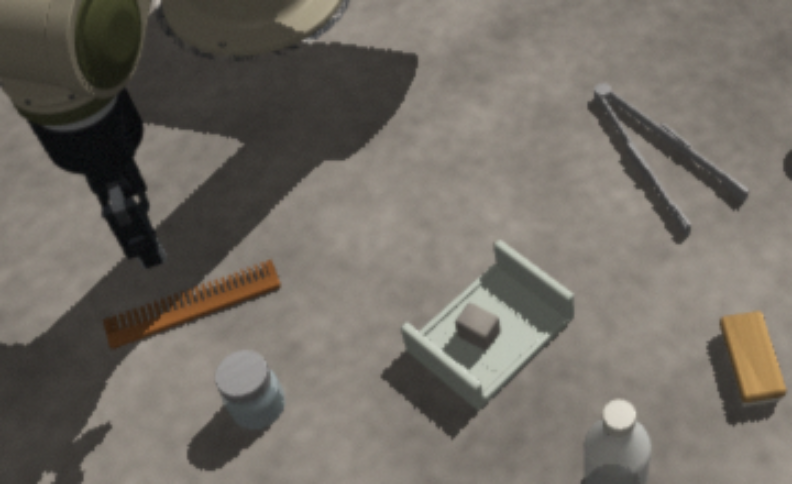

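The comb lies flat on the cement at about (190,300) in the crop. The stone stands in the dish at (478,325), and the jar has not moved. Next, the tongs.

step_arm --plan '[{"offset": [49.9,-0.7,-10.4],"rot": [0,0,80],"gripper": 8.0},{"offset": [49.9,-0.7,-10.4],"rot": [0,0,80],"gripper": 8.0},{"offset": [49.9,-0.7,-10.4],"rot": [0,0,80],"gripper": 8.0},{"offset": [49.9,-0.7,-10.4],"rot": [0,0,80],"gripper": 8.0},{"offset": [49.9,-0.7,-10.4],"rot": [0,0,80],"gripper": 8.0},{"offset": [49.9,-0.7,-10.4],"rot": [0,0,80],"gripper": 8.0},{"offset": [49.9,-0.7,-10.4],"rot": [0,0,80],"gripper": 8.0},{"offset": [49.9,-0.7,-10.4],"rot": [0,0,80],"gripper": 8.0},{"offset": [49.9,-0.7,-10.4],"rot": [0,0,80],"gripper": 8.0},{"offset": [49.9,-0.7,-10.4],"rot": [0,0,80],"gripper": 8.0},{"offset": [49.9,-0.7,-10.4],"rot": [0,0,80],"gripper": 8.0},{"offset": [49.9,-0.7,-10.4],"rot": [0,0,80],"gripper": 8.0}]'

```text
time_s: 6.8
eef_pos: [469.6, 245.7, 296.8]
ee_rot: [0.0, 1.0, -0.001, -0.001]
force: [0.4, -0.6, 0.9]
grip_width: 0.935
grip_force: 0.0
```

step_arm --plan '[{"offset": [0,0,0],"rot": [0,0,0],"gripper": 8.0}]'

```text
time_s: 6.9
eef_pos: [469.8, 246.2, 296.8]
ee_rot: [-0.0, 1.0, 0.002, -0.001]
force: [-0.2, -0.3, -0.5]
grip_width: 0.934
grip_force: 0.0
```

```bash
python3 - <<'E'
from h import *
s,c,po=wshot("w3");print(s["eef_pos"],s["ee_rot"],s["joints"])
E
```

```text
[469.75589061 246.24451682 296.79920523] [-2.15471333e-04  9.99998391e-01  1.69147581e-03 -5.57727638e-04] [2.61497383e-01 3.30493428e-01 1.49248229e+00 7.25814710e-04
 1.31958431e+00 1.82872999e+00]
```

View pics/w3.png

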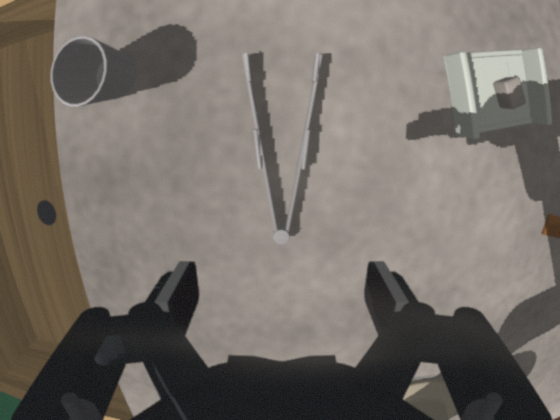

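The bend is at (281,238), the jaw tips are at (246,54) and (325,54), and the plates run from (258,130) to (261,165) and from (308,130) to (303,165). The stone is at about (508,95) in the dish.

```bash
python3 - <<'E'
from h import *
from rig import sense
c=dict(np.load("pics/w3.npz"));po=(c["p"],c["q"])
for n,p in dict(bend=(281,238),jl=(246,54),jr=(325,54),plf=(257,130),plr=(261,167),prf=(309,130),prr=(303,167)).items():
    print(n,onplane(c,p,18,po).round(1))
g=cv2.cvtColor(c["color"],cv2.COLOR_RGB2GRAY)
for r in(56,130,148,165):print(r,g[r,238:338].tolist())
E
```

```text
bend [[398.3 246.6  18. ]]
jl [[604.  283.6  18. ]]
jr [[604.5 200.9  18. ]]
plf [[521.9 272.3  18. ]]
plr [[481.6 268.5  18. ]]
prf [[522.1 217.1  18. ]]
prr [[481.7 222.9  18. ]]
56 [144, 143, 144, 145, 158, 169, 174, 182, 175, 147, 108, 83, 79, 73, 75, 75, 74, 74, 74, 75, 71, 76, 76, 80, 85, 113, 139, 143, 144, 144, 144, 143, 142, 141, 140, 138, 139, 140, 140, 141, 141, 141, 141, 144, 144, 146, 146, 147, 147, 148, 149, 150, 148, 148, 147, 146, 145, 147, 146, 147, 145, 146, 147, 146, 147, 146, 147, 145, 144, 144, 145, 143, 145, 146, 144, 144, 145, 148, 169, 176, 166, 155, 154, 140, 110, 85, 81, 82, 81, 81, 83, 83, 92, 118, 145, 156, 155, 153, 153, 153]
130 [135, 137, 135, 135, 139, 139, 140, 142, 142, 145, 146, 144, 143, 143, 144, 151, 158, 155, 138, 127, 117, 93, 78, 76, 75, 75, 74, 73, 75, 75, 75, 75, 72, 81, 106, 132, 138, 137, 136, 139, 138, 141, 140, 142, 141, 143, 145, 145, 148, 148, 146, 149, 146, 148, 149, 148, 150, 149, 150, 152, 152, 152, 153, 152, 151, 147, 146, 151, 158, 156, 143, 117, 91, 81, 80, 80, 75, 79, 80, 80, 79, 82, 87, 107, 139, 150, 155, 156, 155, 158, 159, 1
[... 316 characters left out ...]
, 147, 150, 148, 151, 151, 149, 145, 147, 156, 162, 169, 168, 154, 122, 91, 85, 83, 82, 81, 81, 80, 84, 83, 84, 98, 130, 150, 156, 156, 155, 157, 154, 155, 158, 156, 155, 157, 155, 156, 154, 153, 151, 154, 152]
165 [144, 143, 143, 143, 143, 143, 140, 142, 141, 141, 142, 143, 142, 142, 143, 141, 143, 145, 147, 156, 172, 170, 148, 117, 125, 151, 143, 110, 86, 80, 82, 82, 84, 85, 84, 82, 85, 85, 83, 87, 104, 131, 149, 152, 153, 153, 154, 155, 153, 154, 153, 152, 150, 150, 152, 152, 148, 145, 144, 143, 148, 155, 153, 150, 161, 166, 149, 117, 92, 85, 88, 100, 117, 130, 142, 152, 154, 153, 154, 157, 154, 156, 156, 156, 158, 157, 158, 156, 156, 157, 156, 158, 155, 157, 155, 154, 153, 151, 152, 149]
```

```bash
python3 - <<'E'
from h import *
from rig import sense
move(sense(),[502,244.7,76],-91.2)
E
```

```text
offset [ 3.29 -0.03 22.02] rot [0.  0.1 1.3]
```

step_arm --plan '[{"offset": [3.3,0.1,4],"rot": [0,0,1.3],"gripper": 8.3},{"offset": [3.3,0.1,8],"rot": [0,0,1.3],"gripper": 8.3},{"offset": [3.3,0.1,12],"rot": [0,0,1.3],"gripper": 8.3},{"offset": [3.3,0.1,15],"rot": [0,0,1.3],"gripper": 8.3},{"offset": [3.3,0.1,17],"rot": [0,0,1.3],"gripper": 8.3},{"offset": [3.3,0.1,17],"rot": [0,0,1.3],"gripper": 8.3}]'

```text
time_s: 7.55
eef_pos: [501.3, 240.5, 124.4]
ee_rot: [0.001, 1.0, -0.012, -0.004]
force: [0.8, -0.3, -0.1]
grip_width: 0.971
grip_force: 0.0
```

```bash
python3 - <<'E'
from h import *
s,c,po=wshot("w4");print(s["eef_pos"],s["ee_rot"]);move(s,[502,244.7,75],-91.2)
E
```

```text
[501.3457842  240.54485455 124.39296552] [ 9.91482439e-04  9.99918735e-01 -1.22034089e-02 -3.55214320e-03]
offset [ 0.09 -0.43  4.94] rot [ 0.1  0.4 -0.2]
```

View pics/w4.png

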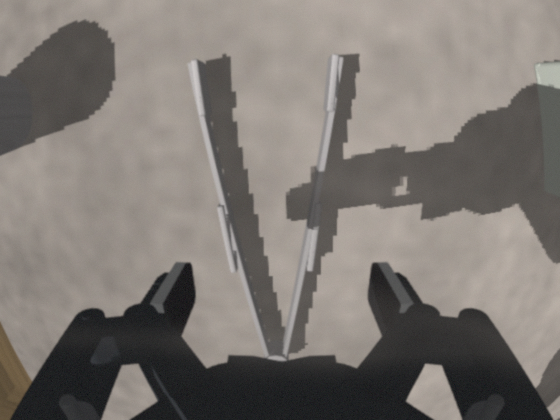

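The tongs sit between the fingers. The plates run from (219,207) to (234,271) and from (320,207) to (309,271), a few mm left of the tool's middle.

```bash
python3 - <<'E'
from h import *
c=dict(np.load("pics/w4.npz"));po=(c["p"],c["q"])
for n,p in dict(bend=(279,358),jl=(190,62),jr=(341,58),plf=(218,207),plr=(233,271),prf=(322,207),prr=(311,271)).items():
    print(n,onplane(c,p,18,po).round(1))
from rig import *
s=sense();move(s,[501.5,244.7,75.5],-91.5)
E
```

```text
bend [[406.8 244.6  18. ]]
jl [[605.3 286.8  18. ]]
jr [[604.3 206.3  18. ]]
plf [[523.3 276.1  18. ]]
plr [[481.6 270.7  18. ]]
prf [[521.7 216.9  18. ]]
prr [[480.5 222.8  18. ]]
offset [-0.07 -0.38  5.1 ] rot [0.1 0.2 0.1]
```

step_arm --plan '[{"offset": [0,-0.5,2],"rot": [0,0,-0.5],"gripper": 8.3},{"offset": [0,-0.5,4],"rot": [0,0,-0.5],"gripper": 8.3},{"offset": [0,-0.5,4.9],"rot": [0,0,-0.5],"gripper": 8.3},{"offset": [0,-0.5,4.9],"rot": [0,0,-0.5],"gripper": 8.3}]'

```text
time_s: 8.0
eef_pos: [502.9, 246.6, 78.8]
ee_rot: [0.0, 1.0, -0.007, -0.0]
force: [0.1, -0.2, 0.4]
grip_width: 0.968
grip_force: 0.0
```

step_arm --plan '[{"offset": [0,0,0],"rot": [0,0,0],"gripper": 6.5},{"offset": [0,0,0],"rot": [0,0,0],"gripper": 5.6},{"offset": [0,0,0],"rot": [0,0,0],"gripper": 5.0},{"offset": [0,0,0],"rot": [0,0,0],"gripper": 4.7},{"offset": [0,0,0],"rot": [0,0,0],"gripper": 4.7}]' --squeeze 30

```text
time_s: 8.5
eef_pos: [503.9, 247.3, 80.8]
ee_rot: [-0.0, 1.0, -0.007, 0.002]
force: [-0.8, -0.4, 8.8]
grip_width: 0.555
grip_force: 7.2
```

step_arm --plan '[{"offset": [0,0,0],"rot": [0,0,0],"gripper": 7.0},{"offset": [0,0,0.2],"rot": [0,0,0],"gripper": 7.0},{"offset": [0,0,0.2],"rot": [0,0,0],"gripper": 7.0},{"offset": [0,0,0.2],"rot": [0,0,0],"gripper": 7.0}]'

```text
time_s: 8.9
eef_pos: [502.9, 247.0, 76.8]
ee_rot: [0.0, 1.0, -0.007, -0.0]
force: [1.0, -0.2, 0.5]
grip_width: 0.815
grip_force: 0.0
```

step_arm --plan '[{"offset": [0,-0.0,0.4],"rot": [0,0,0],"gripper": 7.0},{"offset": [0,0,0.4],"rot": [0,0,0],"gripper": 6.2},{"offset": [0,0,0.4],"rot": [0,0,0],"gripper": 5.6},{"offset": [0,0,0.3],"rot": [0,0,0],"gripper": 5.2},{"offset": [0,0,0.2],"rot": [0,0,0],"gripper": 4.8},{"offset": [0,0,0.2],"rot": [0,0,0],"gripper": 4.6},{"offset": [0,0,0.2],"rot": [0,0,0],"gripper": 4.6}]' --squeeze 30

```text
time_s: 9.6
eef_pos: [502.9, 247.0, 74.8]
ee_rot: [0.0, 1.0, -0.007, -0.0]
force: [-0.5, -0.5, -0.9]
grip_width: 0.538
grip_force: 5.0
```

step_arm --plan '[{"offset": [0,0,-0.5],"rot": [0,0,0],"gripper": 4.6},{"offset": [0,0,-1.5],"rot": [0,0,0],"gripper": 4.6},{"offset": [0,0,-3.5],"rot": [0,0,0],"gripper": 4.6},{"offset": [0,0,-6],"rot": [0,0,0],"gripper": 4.6},{"offset": [0,0,-9],"rot": [0,0,0],"gripper": 4.6},{"offset": [0,0,-12],"rot": [0,0,0],"gripper": 4.6},{"offset": [0,0,-12],"rot": [0,0,0],"gripper": 4.6}]'

```text
time_s: 10.3
eef_pos: [504.3, 247.5, 199.8]
ee_rot: [-0.001, 1.0, -0.007, 0.004]
force: [0.2, -0.3, -0.7]
grip_width: 0.542
grip_force: 5.0
```

```bash
python3 - <<'E'
from h import *
from rig import *
# stone/dish rough from scene1 & w3
c=dict(np.load("pics/w3.npz"));print("w3 stone top",onplane(c,(508,93),38,(c["p"],c["q"])).round(0))
c=dict(np.load("pics/scene1.npz"));print("scene stone top",onplane(c,(20+481/2.2,100+318/2.2),38).round(0))
s,c,po=wshot("w5");print(s["eef_pos"],s["ee_rot"],s["grip_width"],s["grip_force"])
E
```

```text
w3 stone top [[583. -19.  38.]]
scene stone top [[590. -29.  38.]]
[504.29475422 247.46519541 199.75761646] [-0.00106264  0.99996576 -0.00719686  0.00394371] 0.5419571938559062 4.9706975725712255
```

View pics/w5.png

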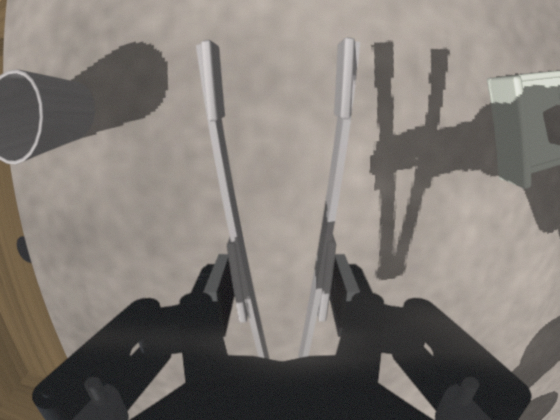

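The tongs are held level, with their jaws at (208,80) and (347,80). Next I go over the dish.

```bash
python3 - <<'E'
from h import *
from rig import *
c=dict(np.load("pics/w5.npz"))
I=(np.zeros(3),np.array([1.,0,0,0]))
print("jaws in tool",onplane(c,[(200,42),(345,40),(214,119),(346,117)],56.8,I).round(1), c["cx"])
move(sense(),[500,-45,200],-76)
E
```

```text
jaws in tool [[104.  -31.3  56.8]
 [104.3  24.2  56.8]
 [ 73.2 -26.1  56.8]
 [ 73.9  24.8  56.8]] 281.25057502804077
offset [ 0.07 29.22 -0.3 ] rot [ -0.   -0.3 -14.8]
```

step_arm --plan '[{"offset": [0,4,0],"rot": [0,0,-3],"gripper": 4.6},{"offset": [0,8,0],"rot": [0,0,-6],"gripper": 4.6},{"offset": [0,12,0],"rot": [0,0,-9],"gripper": 4.6},{"offset": [0,16,0],"rot": [0,0,-12],"gripper": 4.6},{"offset": [0,20,0],"rot": [0,0,-14.8],"gripper": 4.6},{"offset": [0,24,0],"rot": [0,0,-14.8],"gripper": 4.6},{"offset": [0,27,0],"rot": [0,0,-14.8],"gripper": 4.6},{"offset": [0,29.2,0],"rot": [0,0,-14.8],"gripper": 4.6},{"offset": [0,29.2,0],"rot": [0,0,-14.8],"gripper": 4.6},{"offset": [0,29.2,0],"rot": [0,0,-14.8],"gripper": 4.6}]'

```text
time_s: 11.35
eef_pos: [498.4, -44.8, 194.4]
ee_rot: [-0.0, 0.993, 0.121, -0.001]
force: [0.6, 0.3, -1.2]
grip_width: 0.535
grip_force: 5.0
```

```bash
python3 - <<'E'
from h import *
s,c,po=wshot("w6");print(s["eef_pos"],s["ee_rot"],s["grip_width"],s["grip_force"])
E
```

```text
[498.41373701 -44.80587703 194.36483859] [-4.04145016e-04  9.92631684e-01  1.21168574e-01 -5.94239229e-04] 0.535086752446658 4.970537339559087
```

View pics/w6.png

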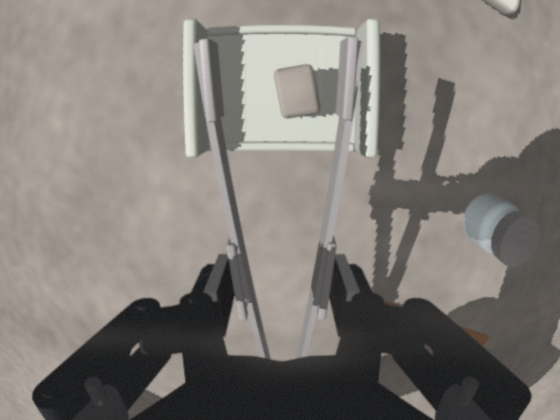

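The stone is between the jaws at (297,91), turned about 8-10° relative to the tongs, and the dish is aligned with the picture.

```bash
python3 - <<'E'
from h import *
from rig import *
c=dict(np.load("pics/w6.npz"));po=(c["p"],c["q"])
hsv=cv2.cvtColor(c["color"],cv2.COLOR_RGB2HSV);print(hsv[91,297],hsv[91,330])
m=((hsv[...,0]<30)|(hsv[...,0]>150))&(hsv[...,1]>15)&(hsv[...,2]<190);m[:45]=0;m[140:]=0;m[:,:255]=0;m[:,335:]=0
for st,ce,b in blobs(m,200):
    w=onplane(c,np.argwhere(b)[:,::-1],38,po)[:,:2].astype(np.float32);print(st,ce,cv2.minAreaRect(w))
print(onplane(c,[(297,91),(276,70),(309,65),(319,111),(282,117)],38,po).round(1))
print("walls",onplane(c,[(189,21),(192,155),(373,20),(371,155)],44,po).round(0))
E
```

```text
[ 12  24 177] [ 42  11 112]
[ 274   64   47   54 1934] [296.78335057  90.88986556] ((586.459228515625, -33.813716888427734), (35.227500915527344, 27.43414306640625), 24.325626373291016)
[[586.5 -33.8  38. ]
 [597.2 -16.5  38. ]
 [606.1 -37.3  38. ]
 [576.9 -51.7  38. ]
 [566.5 -28.2  38. ]]
walls [[619.  50.  44.]
 [528.  27.  44.]
 [649. -71.  44.]
 [557. -94.  44.]]
```

```bash
python3 - <<'E'
from h import *
from rig import *
s=sense();print(s["joints"][5]);move(s,[506,-71.4,135],-66)
E
```

```text
1.003430341410819
offset [0.08 2.82 5.95] rot [ -0.1   0.  -10. ]
```

step_arm --plan '[{"offset": [0.1,1.4,0],"rot": [0,0,-5],"gripper": 4.7},{"offset": [0.1,2.8,1],"rot": [0,0,-10],"gripper": 4.7},{"offset": [0.1,2.8,3],"rot": [0,0,-10],"gripper": 4.7},{"offset": [0.1,2.8,5],"rot": [0,0,-10],"gripper": 4.7},{"offset": [0.1,2.8,5.9],"rot": [0,0,-10],"gripper": 4.7},{"offset": [0.1,2.8,5.9],"rot": [0,0,-10],"gripper": 4.7},{"offset": [0.1,2.8,5.9],"rot": [0,0,-10],"gripper": 4.7}]'

```text
time_s: 12.1
eef_pos: [506.8, -71.5, 136.5]
ee_rot: [0.0, 0.978, 0.208, 0.0]
force: [-0.4, -0.1, -0.2]
grip_width: 0.549
grip_force: 4.9
```

```bash
python3 - <<'E'
from h import *
s,c,po=wshot("w7");print(s["eef_pos"],s["ee_rot"],s["grip_width"],s["grip_force"])
E
```

```text
[506.81318145 -71.47268605 136.53161613] [1.88569959e-04 9.78125488e-01 2.08015373e-01 3.15369107e-04] 0.5488131698097033 4.890236667415593
```

View pics/w7.png

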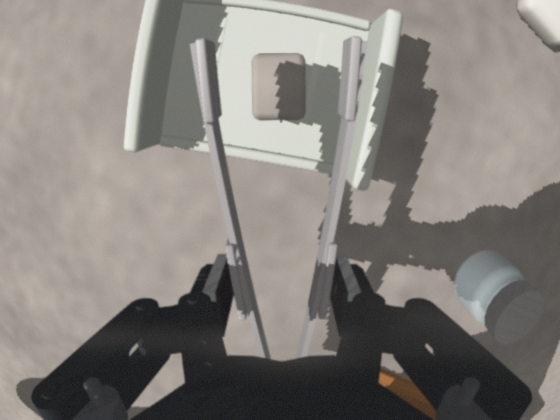

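The stone is now square to the jaws at (278,86), and the right wall stands clear of the right jaw.

```bash
python3 - <<'E'
from h import *
from rig import *
c=dict(np.load("pics/w7.npz"));I=(np.zeros(3),np.array([1.,0,0,0]))
z=136.5
print("stone",onplane(c,[(252,54),(305,54),(252,120),(305,119)],z-38,I).round(1))
print("jaws inner/outer",onplane(c,[(208,79),(350-7,79),(197,42),(358,40),(203,120),(352,118)],56.8,I).round(1))
print("walls inner",onplane(c,[(387,12),(352,182)],z-44,I).round(1))
move(sense(),[506.8,-71.5,92],-66)
E
```

```text
stone [[104.9 -14.7  98.5]
 [104.8  11.9  98.5]
 [ 70.7 -15.   98.5]
 [ 71.2  12.   98.5]]
jaws inner/outer [[ 89.  -28.1  56.8]
 [ 88.7  23.5  56.8]
 [104.2 -32.4  56.8]
 [104.7  29.4  56.8]
 [ 73.  -30.4  56.8]
 [ 73.6  27.3  56.8]]
walls inner [[129.2  53.3  92.5]
 [ 39.6  36.4  92.5]]
offset [-0.01 -0.02  4.48] rot [ 0.1 -0.1  0. ]
```

step_arm --plan '[{"offset": [0,0,1.5],"rot": [0,0,0],"gripper": 4.7},{"offset": [0,0,3],"rot": [0,0,0],"gripper": 4.7},{"offset": [0,0,4],"rot": [0,0,0],"gripper": 4.7},{"offset": [0,0,4.4],"rot": [0,0,0],"gripper": 4.7},{"offset": [0,0,4.4],"rot": [0,0,0],"gripper": 4.7}]'

```text
time_s: 12.65
eef_pos: [506.6, -71.8, 92.0]
ee_rot: [-0.0, 0.978, 0.208, 0.0]
force: [-0.8, -0.8, -1.0]
grip_width: 0.552
grip_force: 4.9
```

step_arm --plan '[{"offset": [0,0,0],"rot": [0,0,0],"gripper": 4.3},{"offset": [0,0,0],"rot": [0,0,0],"gripper": 3.9},{"offset": [0,0,0],"rot": [0,0,0],"gripper": 3.6},{"offset": [0,0,0],"rot": [0,0,0],"gripper": 3.3},{"offset": [0,0,0],"rot": [0,0,0],"gripper": 3.0},{"offset": [0,0,0],"rot": [0,0,0],"gripper": 2.8},{"offset": [0,0,0],"rot": [0,0,0],"gripper": 2.8},{"offset": [0,0,0],"rot": [0,0,0],"gripper": 2.8}]' --squeeze 40

```text
time_s: 13.45
eef_pos: [506.6, -71.9, 92.1]
ee_rot: [0.0, 0.978, 0.208, 0.0]
force: [-0.4, -0.4, 2.3]
grip_width: 0.392
grip_force: 41.7
```

step_arm --plan '[{"offset": [0,0,-0.5],"rot": [0,0,0],"gripper": 2.8},{"offset": [0,0,-1.5],"rot": [0,0,0],"gripper": 2.8},{"offset": [0,0,-3],"rot": [0,0,0],"gripper": 2.8},{"offset": [0,0,-5],"rot": [0,0,0],"gripper": 2.8},{"offset": [0,0,-7.5],"rot": [0,0,0],"gripper": 2.8},{"offset": [0,0,-10],"rot": [0,0,0],"gripper": 2.8},{"offset": [0,0,-12.5],"rot": [0,0,0],"gripper": 2.8},{"offset": [0,0,-14],"rot": [0,0,0],"gripper": 2.8},{"offset": [0,0,-15],"rot": [0,0,0],"gripper": 2.8},{"offset": [0,0,-15.5],"rot": [0,0,0],"gripper": 2.8},{"offset": [0,0,-15.5],"rot": [0,0,0],"gripper": 2.8},{"offset": [0,0,-15.5],"rot": [0,0,0],"gripper": 2.8}]'

```text
time_s: 14.65
eef_pos: [506.2, -71.8, 246.2]
ee_rot: [-0.0, 0.978, 0.208, -0.001]
force: [-0.2, -0.3, -2.1]
grip_width: 0.388
grip_force: 41.2
```

```bash
python3 - <<'E'
from h import *
from rig import *
s,c,po=wshot("w8");d=capture("scene");s=sense();print(s["eef_pos"],s["grip_width"],s["grip_force"],s["force"])
a=c["color"][:,:,::-1];b=d["color"][:,:,::-1]
cv2.imwrite("pics/fin.png",np.hstack([cv2.resize(a[:,140:420],(400,600)),cv2.resize(b[:,100:380],(400,600))]))
E
```

```text
[506.26882479 -71.79297284 246.15668894] 0.3881314181195225 41.18126571178436 [-0.08042094  0.54337904 -1.19337924]
```

View pics/fin.png

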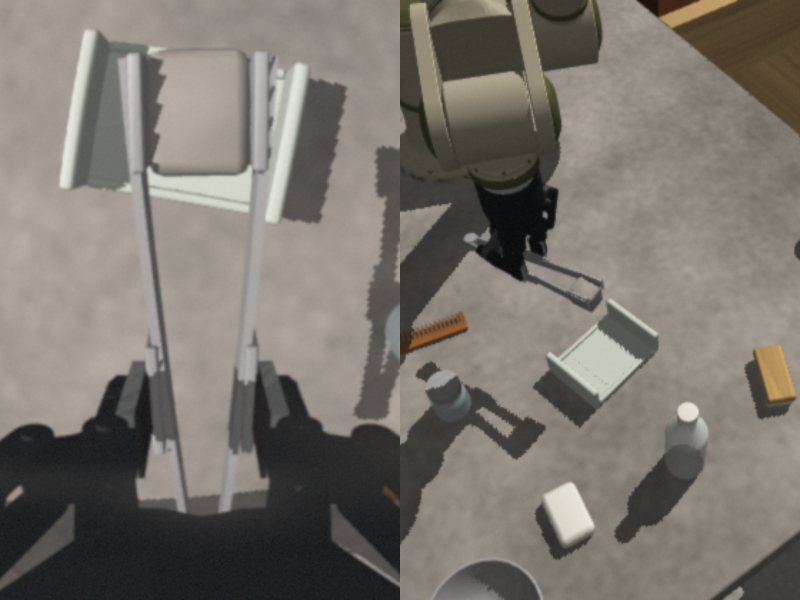

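The stone is gripped squarely between the jaws, at (200,110) in the left half. Its underside is about 160 mm up, the dish is empty and the other things are where they were.

step_arm --plan '[{"offset": [0,0,0],"rot": [0,0,0],"gripper": 2.8},{"offset": [0,0,0],"rot": [0,0,0],"gripper": 2.8},{"offset": [0,0,0],"rot": [0,0,0],"gripper": 2.8},{"offset": [0,0,0],"rot": [0,0,0],"gripper": 2.8}]'

```text
time_s: 15.15
eef_pos: [506.5, -71.9, 246.9]
ee_rot: [-0.0, 0.978, 0.208, -0.0]
force: [0.3, -0.2, -1.4]
grip_width: 0.391
grip_force: 41.2
```

```bash
python3 -c "
from rig import *
s=sense();print(s['eef_pos'],s['grip_width'],s['grip_force']);print(finish_job())"
```

```text
[506.48371972 -71.86619542 246.88354968] 0.3909694961873258 41.17851734161377
the job is handed in; nothing more can be done
None
```

The job is handed in at about 15 s: the comb lies flat on the cement, and the stone is held steady in the tongs with its underside about 16 cm above the cement, never touched by the gripper.

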